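# Seat the needle valve and back it off an eighth of a turn

### The job

Set the needle valve that has the bar-shaped handle: screw it in clockwise until it bottoms on its stop, then back it off by one eighth of a turn (45 degrees) and let go. Leave the neighbouring valve with the round knob as it is set.

Things in the scene. Friction and masses are not known exactly. Their poses are not given: they have to be found in the camera images.
- bar_handle (a point): Centre of the bar handle to be turned: upright flat steel bar 46 long, 10 thick, 28 mm tall, 76 to 104 mm above the worktop. The point is on the screw's axis, half-way up the bar (height 90 mm). x: along the bar, to the end with the black index line; y: across its thickness; z: up, the screw's axis. Below: stem, bonnet 12 mm in radius to height 64, disc to 55 mm.
- bar_screw (a joint): How far the bar-handled screw is backed off from its stop, rad: 0 = bottomed on a hard stop; grows anticlockwise seen from above (about +z), at most 3.0. The bar turns with it, without rising. Starts 0.4 to 1.3 backed off; light friction (about 0.06 N m); stays where it is left.
- bar_valve: Body of that valve, fixed to the worktop: foot plate 100 x 84 x 8 mm, steel block 56 x 56 mm up to 50 mm, brass pipe unions at two ends, black disc 60 mm across with white marks every eighth of a turn, the zero mark wider. Origin: under the screw's axis, at worktop height. x: along the unions towards the zero mark; z up. Bottomed, the bar lies along this x, its index line over the zero mark.
- round_knob_mark (a point): Index mark of the other valve's knob, to be left alone: same fixed body, but a round ribbed steel knob 36 mm across, 77 to 103 mm above the worktop. The point is on its top, 16 mm out from its axis along this x; z up. The two axes are at least 0.18 m apart; either valve may be the left one.
There are look-alikes about, which are no part of the job. What is shaped like the bar_valve but brown or orange is not meant.

How it is judged:
By the outcome, as a careful person would: the job done as asked, in the order asked, and still so for the second after the job is handed in, with the robot touching nothing.
It also fails if it takes over 29 s, if anything falls off the work surface, if the arm or the gripper's body presses on something with over 40 N, if the wrist force passes 120 N, or if a joint passes its speed limit or range.

### The arm

A 7-joint arm with a two-finger parallel gripper is mounted at the origin on the work surface; the furniture and walls round the work are solid. World frame = base frame: x ahead of the robot, y to its left, z up, the work surface at z = 0. Lengths are in m, angles in rad, forces in N, time in s.
With the tool pointing down it reaches from about 0.425 to 0.875 m from the base axis. Payload 4.7 kg.
Tool frame: the origin (TCP) lies where the fingers leave the gripper's body, on its centre line; the fingertips stand 70 mm ahead of it and the grasp point (between the pads) lies 51 mm ahead of it; z points along the fingers, y is the line along which they close (so a half turn about z gives the same grasp; the last joint's range is limited). The gripper opens to 87 mm and grips with 3 to 60 N. Pads are 19 mm wide; open, the fingers measure 117 mm over their backs; the gripper's body (75 mm by 190 mm) begins 51 mm behind the grasp point.
Start: joints at [-1.115, 0.321, -0.07, 1.45, 0.023, 1.371, -0.057], TCP at [0.278, 0.588, 0.292] pointing down, gripper open.
Joint ranges: [-2.86, 2.86], [-0.3, 2.09], [-1.38, 1.24], [0.06, 2.45], [-1.56, 4.7], [0.09, 2.05], [-2.69, 2.69]. Speed limits (rad/s): [2.57, 2.57, 3.14, 3.14, 3.14, 3.14, 3.14].

### API

Orientations are given as a 3x3 rotation matrix whose columns are the frame's x, y, z axes.
In Python, from bench import bot gives the robot as it stands.
- The arm moves only by the tool send_rows, never from a script. Its argument "plan" is a list of rows, each a list of 7 numbers: the opening, from 0 (shut) to 1 (fully open), then the shift along the tool's x, y, z in m, then the turn, a rotation vector about the tool's x, y, z in degrees. In form: [[gripper, tx, ty, tz, wx, wy, wz], ...]. A call has 1 to 12 rows; each row shifts and turns the commanded pose from where the row before left it, along the tool's axes as they then stand; what a row does not reach is not made up. A row lasts 1/8 s, in which the tool goes at most 62.5 mm and 10.7 degrees, less where a joint would pass 70% of its speed; a pose out of reach is approached as far as the arm can. A call with a gripper value outside its range is refused whole. The fingers move at their own pace and stop on an object; the grip force is fixed at half the most. Time passes only in rows, so rows that do not move let the fingers close. It gives the time, the measured TCP pose, the force, the opening and the grip force at its end, in the units of the state.
- bot.state(): the state, without advancing time (a new reading comes with each control period).
- bot.camera(name): name is "scene" or "top" or "wrist"; returns a dict with "image" (420x560x3 uint8, red, green, blue), "range_z" (420x560 float32, m along the optical axis (not along the pixel's ray), 0 where there is no reading), "K" (3x3 intrinsics, pixels), "extrinsics" (4x4, takes a point from world to camera coordinates). Camera axes: x right, y up, looking along -z (the intrinsics and any distortion apply to the point x, -y, -z); pixel columns grow to the right and rows downward; lengths in m; the calibration is good to about 2 mm. A picture is of the moment at which its call begins.
- bot.job_done(): hands the job in; it is judged then, once.
The state is a dict: "time_s": time; "q": joint angles; "joint_vel": joint speeds; "joint_efforts": joint torques, N m; "tcp_pos": TCP position; "tool_rot": TCP orientation; "wrist_force": force on the tool from outside, world axes, zero at the start; "torque": the same for the moment, N m; "width": finger opening in m; "finger_force": force on a finger pad.
Only numpy, scipy, OpenCV 4.12 (cv2) and the standard library are available. Lean on these libraries where they do the work, as an engineer would, in place of code of your own. Each camera call takes 0.05 s, during which the arm holds its last target. There are 200 camera calls.

## Working session

There is one attempt and no reset: what is moved stays moved. The work goes in short steps, Python scripts to look and compute and a tool call to move; the robot and the scene stay as the last step left them, time stands still between calls to the robot, and variables do not carry over. Pictures are saved under pics/ and viewed, at most 10 in all, crops included, and the job is handed in when it is done.

Besides the shell and the picture viewer there is one more tool, called after "Emit:" as a command line: name --pt "numbers of a row" for each row, then --argument value for the rest. send_rows: Moves the arm, as the interface text tells. Its arguments: {"type":"object","properties":{"plan":{"type":"array"}},"required":["plan"]}

```bash
mkdir -p pics; cat > h.py <<'E'
import numpy as np,cv2
from bench import bot
def cam(n,save=None):
    c=bot.camera(n)
    if save: cv2.imwrite('pics/'+save,c['image'][:,:,::-1])
    return c
def ray(c,u,v):
    K,E=c['K'],c['extrinsics']; R,t=E[:3,:3],E[:3,3]
    d=np.linalg.inv(K)@[u,v,1]; d=np.array([d[0],-d[1],-d[2]])
    return -R.T@t, R.T@d
def onz(c,u,v,z):
    o,d=ray(c,u,v); return o+d*(z-o[2])/d[2]
def dep(c,u,v):
    o,d=ray(c,u,v); return o+d*c['range_z'][int(v),int(u)]
E
python3 - <<'E'
from h import *
a=cam('top','top1.png');b=cam('scene','scene1.png')
s=bot.state();print(s['time_s'],s['tcp_pos'],s['tool_rot'],s['width'])
E
```

```text
0.1 [0.27779569 0.58722618 0.29126405] [[-9.03986394e-01  4.27560699e-01 -6.68856675e-04]
 [ 4.27561216e-01  9.03985014e-01 -1.58124182e-03]
 [-7.14404449e-05 -1.71539826e-03 -9.99998526e-01]] 0.08673484481285595
```

View pics/top1.png

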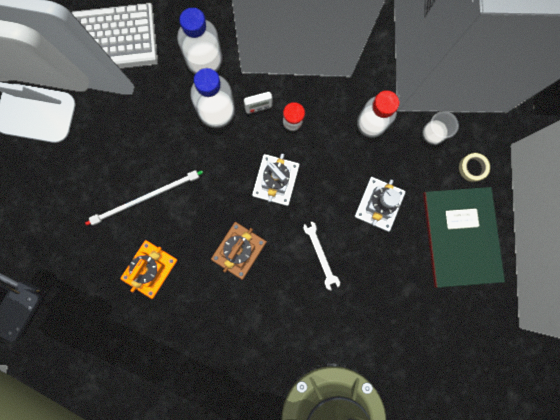

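View pics/scene1.png

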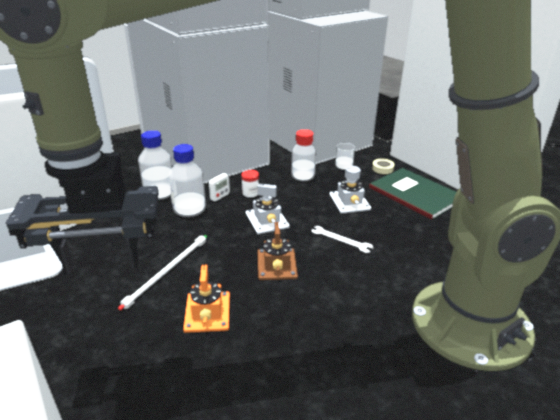

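Candidates in the top view are the white-plate bar valve at (277,178), the white-plate round knob at (385,203), and the orange (148,268) and brown (238,250) look-alikes. I choose (277,178), the steel bar on the white plate, and check it in a crop.

```bash
python3 - <<'E'
from h import *
c=cam('top')
im=c['image'][145:215,240:315,::-1]
cv2.imwrite('pics/crop1.png',cv2.resize(im,None,fx=8,fy=8,interpolation=cv2.INTER_CUBIC))
for p in [(277,178),(277,172),(385,200)]: print(p,onz(c,*p,0.1),dep(c,*p))
print(c['range_z'].max(), onz(c,335,400,0))
g=c['image'].astype(int)
# white plate corners
hsv=cv2.cvtColor(c['image'],cv2.COLOR_RGB2HSV)
m=((hsv[...,1]<40)&(hsv[...,2]>185)).astype(np.uint8)[145:215,240:315]
pts=np.argwhere(m)[:,::-1]+[240,145]
r=cv2.minAreaRect(pts.astype(np.float32));print(r)
for p in cv2.boxPoints(r):print(p,onz(c,*p,.008))
E
```

```text
(277, 178) [0.5048396  0.13376567 0.1       ] [0.51125553 0.13313935 0.06730014]
(277, 172) [0.51749757 0.13406833 0.1       ] [0.5176074  0.13405848 0.09947713]
(385, 200) [ 0.46489837 -0.09047096  0.1       ] [ 0.46438444 -0.08958022  0.10336937]
1.1020442 [ 0.04040068 -0.0050831   0.        ]
((275.97308349609375, 177.265380859375), (37.099552154541016, 48.062774658203125), 15.255118370056152)
[251.75385 195.56923] [0.48081029 0.18822722 0.008     ]
[264.40002 149.2    ] [0.58937071 0.16256589 0.008     ]
[300.19232 158.96153] [0.56880485 0.07985426 0.008     ]
[287.54614 205.33076] [0.46069999 0.10664608 0.008     ]
```

View pics/crop1.png

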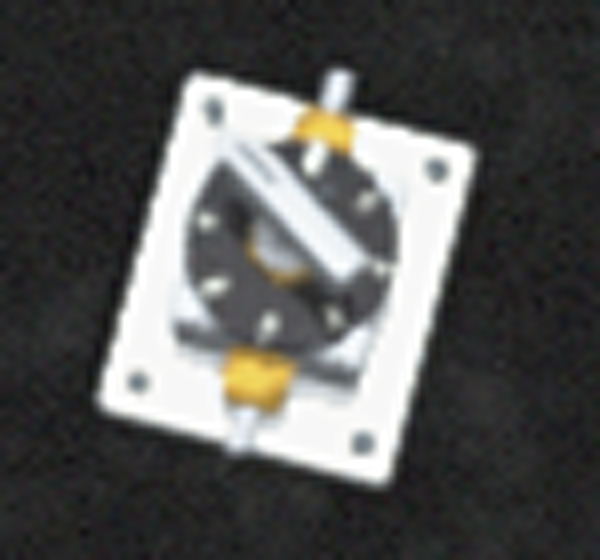

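The crop shows the white plate and the steel bar, with its centre near crop (292,210), which is top pixel (276.5,171). The index line is at the upper-left end (255,165), and the wide zero mark is at (315,160). The bar yaw is about 44° and the body yaw about -14°, so the screw is about 58° backed off, which is within the stated range. I move above it next.

Emit:
send_rows --pt "1 -0.041 -0.0305 0 0 0 0" --pt "1 -0.041 -0.0305 0 0 0 0" --pt "1 -0.041 -0.0305 0 0 0 0" --pt "1 -0.041 -0.0305 0 0 0 0" --pt "1 -0.041 -0.0305 0 0 0 0" --pt "1 -0.041 -0.0305 0 0 0 0" --pt "1 -0.041 -0.0305 0 0 0 0" --pt "1 -0.041 -0.0305 0 0 0 0" --pt "1 -0.041 -0.0305 0 0 0 0" --pt "1 -0.041 -0.0305 0 0 0 0" --pt "1 0 0 0 0 0 -10" --pt "1 0 0 0 0 0 -10"

```text
time_s: 1.65
tcp_pos: [0.5183, 0.1356, 0.292]
tool_rot: [[-0.996, 0.089, -0.001], [0.089, 0.996, -0.0], [0.001, -0.0, -1.0]]
wrist_force: [-0.1, 0.1, -0.2]
width: 0.0871
finger_force: 0.0
```

Emit:
send_rows --pt "1 0 0 0 0 0 -10" --pt "1 0 0 0 0 0 -10" --pt "1 0 0 0 0 0 -10" --pt "1 0 0 0 0 0 -10" --pt "1 0 0 0 0 0 -9" --pt "1 0 0 0 0 0 0"

```text
time_s: 2.4
tcp_pos: [0.518, 0.1365, 0.292]
tool_rot: [[-0.724, -0.689, -0.0], [-0.689, 0.724, -0.0], [0.0, 0.0, -1.0]]
wrist_force: [0.6, 0.4, 0.2]
width: 0.0874
finger_force: 0.0
```

```bash
python3 - <<'E'
from h import *
c=cam('wrist','w1.png');s=bot.state()
print(s['time_s'],s['tcp_pos'],s['tool_rot'].round(3) if hasattr(s['tool_rot'],'round') else s['tool_rot'],s['q'])
rz=c['range_z'];v,u=np.nonzero(rz>0)
d=np.linalg.inv(c['K'])@np.stack([u,v,np.ones(len(u))]);d[1:]*=-1
E=c['extrinsics'];P=(E[:3,:3].T@(d*rz[v,u]-E[:3,3:4])).T
m=(abs(P[:,2]-.104)<.004)&(np.hypot(P[:,0]-.519,P[:,1]-.135)<.04)
q=P[m];print(m.sum(),q.mean(0))
r=cv2.minAreaRect(q[:,:2].astype(np.float32)*1000);print(r,cv2.boxPoints(r))
px=np.stack([u,v],1)[m];print(px.min(0),px.max(0))
m=(abs(P[:,2]-.055)<.003)&(np.hypot(P[:,0]-.519,P[:,1]-.135)<.045);q=P[m];print('disc',cv2.minEnclosingCircle(q[:,:2].astype(np.float32)*1000))
E
```

```text
2.45 [0.51803453 0.1365009  0.29208583] [[-0.725 -0.689 -0.   ]
 [-0.689  0.725 -0.   ]
 [ 0.     0.    -1.   ]] [-0.54398308  0.07509587  0.25020361  1.74437472 -0.01917317  1.32486633
  2.04045185]
450 [0.51968482 0.13422182 0.10416332]
((520.014892578125, 134.3980712890625), (45.101200103759766, 9.001623153686523), 43.72633743286133) [[500.6077   122.06327 ]
 [506.82974  115.558266]
 [539.4221   146.73288 ]
 [533.2001   153.23788 ]]
[270 181] [279 226]
disc ((519.941162109375, 135.0116424560547), 30.002731323242188)
```

View pics/w1.png

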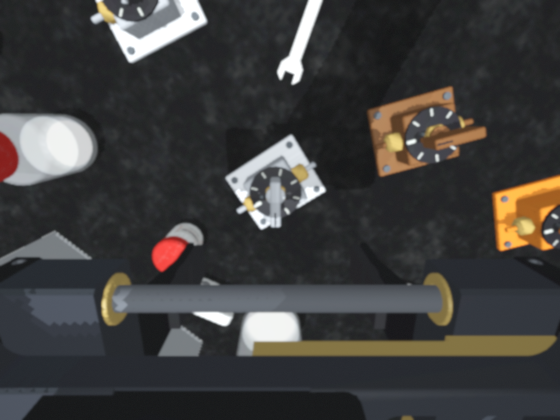

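The wrist view shows the bar at (275,203) over the disc on the white plate, with the brown valve at (430,135) and the red jar at (178,245) clear of it. The bar top measures 45x9 mm at height 0.104, centred at (0.520,0.134) with yaw 43.7°. The disc centre agrees to 1 mm.

Emit:
send_rows --pt "1 0 -0.003 0.04 0 0 0" --pt "1 0 0 0.045 0 0 0" --pt "1 0 0 0.04 0 0 0" --pt "1 0 0 0.026 0 0 0" --pt "1 0 0 0 0 0 0" --pt "0 0 0 0 0 0 0" --pt "0 0 0 0 0 0 0" --pt "0 0 0 0 0 0 0" --pt "0 0 0 0 0 0 0" --pt "0 0 0 0 0 0 0" --pt "0 0 0 0 0 0 0"

```text
time_s: 3.82
tcp_pos: [0.5202, 0.1344, 0.1413]
tool_rot: [[-0.723, -0.691, 0.0], [-0.691, 0.723, 0.0], [-0.0, -0.0, -1.0]]
wrist_force: [-1.2, 0.9, -0.6]
width: 0.0351
finger_force: 0.0
```

Emit:
send_rows --pt "0 0 0 0 0 0 0" --pt "0 0 0 0 0 0 0" --pt "0 0 0 0 0 0 0" --pt "0 0 0 0 0 0 0" --pt "0 0 0 0 0 0 0" --pt "0 0 0 0 0 0 0"

```text
time_s: 4.58
tcp_pos: [0.5196, 0.1352, 0.1412]
tool_rot: [[-0.723, -0.691, -0.001], [-0.691, 0.723, 0.001], [0.0, 0.002, -1.0]]
wrist_force: [-3.7, 3.9, 3.3]
width: 0.0097
finger_force: 30.0
```

Emit:
send_rows --pt "0 0 0 0 0 0 6" --pt "0 0 0 0 0 0 6" --pt "0 0 0 0 0 0 6" --pt "0 0 0 0 0 0 6" --pt "0 0 0 0 0 0 6" --pt "0 0 0 0 0 0 6" --pt "0 0 0 0 0 0 6" --pt "0 0 0 0 0 0 6" --pt "0 0 0 0 0 0 0"

```text
time_s: 5.7
tcp_pos: [0.5195, 0.1356, 0.1412]
tool_rot: [[-0.997, 0.075, -0.002], [0.075, 0.997, 0.001], [0.002, 0.001, -1.0]]
wrist_force: [-4.2, 2.7, 2.6]
width: 0.0097
finger_force: 30.0
```

```bash
cat > st.py <<'E'
from h import *
s=bot.state();R=np.array(s['tool_rot'])
print(s['time_s'],s['tcp_pos'],'baryaw',np.degrees(np.arctan2(-R[1,0],-R[0,0])),'torque',s['torque'],'F',s['wrist_force'],s['q'][6],s['width'])
E
python3 st.py
```

```text
5.7 [0.51945455 0.13558743 0.14120856] baryaw -4.303901836669817 torque [ 0.90970764  1.04192271 -0.07547093] F [-4.24925128  2.72185075  2.62747174] 1.2635067660254127 0.00966327636564614
```

Emit:
send_rows --pt "0 0 0 0 0 0 3" --pt "0 0 0 0 0 0 3" --pt "0 0 0 0 0 0 0"

```text
time_s: 6.08
tcp_pos: [0.5194, 0.1356, 0.1412]
tool_rot: [[-0.984, 0.178, -0.002], [0.178, 0.984, 0.001], [0.002, 0.001, -1.0]]
wrist_force: [-4.7, 4.0, 2.5]
width: 0.0098
finger_force: 30.0
```

```bash
python3 st.py
```

```text
6.075 [0.51944919 0.13562737 0.14120264] baryaw -10.274998835707983 torque [ 0.9324021   0.99131039 -0.0177781 ] F [-4.70774403  4.04107875  2.50634932] 1.1618812569309955 0.009792377741899155
```

Emit:
send_rows --pt "0 0 0 0 0 0 2" --pt "0 0 0 0 0 0 0"

```text
time_s: 6.32
tcp_pos: [0.5195, 0.1356, 0.1412]
tool_rot: [[-0.977, 0.212, -0.001], [0.212, 0.977, 0.001], [0.002, 0.001, -1.0]]
wrist_force: [-5.1, 4.6, 2.3]
width: 0.01
finger_force: 30.0
```

```bash
python3 st.py
```

```text
6.325 [0.51946356 0.13562262 0.1412069 ] baryaw -12.264931806936218 torque [ 0.8849252   0.9780872  -0.01698499] F [-5.06867583  4.6360151   2.34311799] 1.1280313081004778 0.010033042640164764
```

Emit:
send_rows --pt "0 0 0 0 0 0 2" --pt "0 0 0 0 0 0 0"

```text
time_s: 6.58
tcp_pos: [0.5195, 0.1357, 0.1412]
tool_rot: [[-0.969, 0.246, -0.001], [0.246, 0.969, 0.001], [0.002, 0.001, -1.0]]
wrist_force: [-3.9, 4.0, 1.8]
width: 0.0099
finger_force: 30.0
```

```bash
python3 st.py
```

```text
6.575 [0.51946333 0.1356995  0.14120994] baryaw -14.223727119667668 torque [0.86449787 0.96902943 0.12578321] F [-3.90648223  3.99721527  1.84723214] 1.0944345826808966 0.009888511168699496
```

Emit:
send_rows --pt "0 0 0 0 0 0 2" --pt "0 0 0 0 0 0 0"

```text
time_s: 6.82
tcp_pos: [0.5195, 0.1357, 0.1412]
tool_rot: [[-0.961, 0.278, -0.001], [0.278, 0.961, 0.001], [0.001, 0.0, -1.0]]
wrist_force: [-3.9, 4.9, 2.4]
width: 0.0101
finger_force: 30.0
```

```bash
python3 st.py
```

```text
6.825 [0.51945279 0.13569127 0.14119398] baryaw -16.146168666657555 torque [0.86859998 0.95482872 0.60197916] F [-3.94848733  4.94112894  2.44748384] 1.0612162344075442 0.010056276500085223
```

Emit:
send_rows --pt "0 0 0 0 0 0 2" --pt "0 0 0 0 0 0 0"

```text
time_s: 7.08
tcp_pos: [0.5196, 0.1357, 0.1412]
tool_rot: [[-0.95, 0.311, -0.001], [0.311, 0.95, 0.001], [0.001, 0.0, -1.0]]
wrist_force: [-4.7, 3.9, 2.3]
width: 0.0104
finger_force: 30.0
```

```bash
python3 st.py
```

```text
7.075 [0.51955827 0.1356532  0.14120874] baryaw -18.13031528107163 torque [0.81158235 0.91247537 0.58834226] F [-4.6856178   3.87462916  2.26061408] 1.0273713862412972 0.010413854897437702
```

The bar is bottomed. The contact torque starts at tool yaw about -14.0°, which agrees with the body yaw seen, and beyond that it saturates at 0.6 N m. I back off to yaw +31°, which is 49.2° from the commanded -18.2°.

Emit:
send_rows --pt "0 0 0 0 0 0 -6" --pt "0 0 0 0 0 0 -6" --pt "0 0 0 0 0 0 -6" --pt "0 0 0 0 0 0 -6" --pt "0 0 0 0 0 0 -6" --pt "0 0 0 0 0 0 -6" --pt "0 0 0 0 0 0 -6" --pt "0 0 0 0 0 0 -4" --pt "0 0 0 0 0 0 -3.2" --pt "0 0 0 0 0 0 0" --pt "0 0 0 0 0 0 0"

```text
time_s: 8.45
tcp_pos: [0.5196, 0.1353, 0.1412]
tool_rot: [[-0.858, -0.514, -0.001], [-0.514, 0.858, 0.001], [0.001, 0.001, -1.0]]
wrist_force: [-4.0, 2.4, 1.9]
width: 0.0097
finger_force: 30.0
```

```bash
python3 st.py
```

```text
8.45 [0.51960331 0.13531508 0.14120299] baryaw 30.947171868750285 torque [0.89986253 0.89925137 0.04298061] F [-4.01848192  2.40385996  1.89050443] 1.8639333240419778 0.009654825772727058
```

Emit:
send_rows --pt "0.6 0 0 0 0 0 0" --pt "0.6 0 0 0 0 0 0" --pt "0.6 0 0 0 0 0 0" --pt "0.6 0 0 0 0 0 0" --pt "0.6 0 0 0 0 0 0" --pt "0.6 0 0 -0.03 0 0 0" --pt "0.6 0 0 -0.04 0 0 0" --pt "0.6 0 0 -0.05 0 0 0" --pt "0.6 0 0 0 0 0 0" --pt "0.6 0 0 0 0 0 0"

```text
time_s: 9.7
tcp_pos: [0.52, 0.1343, 0.2609]
tool_rot: [[-0.858, -0.513, -0.0], [-0.513, 0.858, 0.0], [0.0, 0.0, -1.0]]
wrist_force: [-0.7, 0.3, -0.7]
width: 0.0527
finger_force: 0.0
```

```bash
python3 st.py; python3 - <<'E'
from h import *
c=cam('wrist','w2.png')
rz=c['range_z'];v,u=np.nonzero(rz>0)
d=np.linalg.inv(c['K'])@np.stack([u,v,np.ones(len(u))]);d[1:]*=-1
E=c['extrinsics'];P=(E[:3,:3].T@(d*rz[v,u]-E[:3,3:4])).T
rr=np.hypot(P[:,0]-.520,P[:,1]-.135)
uv=np.stack([u,v],1)
m=(abs(P[:,2]-.104)<.004)&(rr<.04);q=P[m]
r=cv2.minAreaRect(q[:,:2].astype(np.float32)*1000);print(m.sum(),q.mean(0),r)
w=np.linalg.svd(q[:,:2]-q[:,:2].mean(0))[2][0];print('bar pca yaw',np.degrees(np.arctan2(w[1],w[0]))%180)
m=(abs(P[:,2]-.008)<.004)&(rr<.08);q=P[m]
r=cv2.minAreaRect(q[:,:2].astype(np.float32)*1000);print('plate',m.sum(),r)
# white marks on the disc
im=c['image'].astype(int)
k=np.zeros(rz.shape,np.uint8);sel=(abs(P[:,2]-.055)<.004)&(rr<.031)&(rr>.017)&(im[v,u].min(1)>120);k[v[sel],u[sel]]=1
n,l,st,ce=cv2.connectedComponentsWithStats(k)
for i in range(1,n):
    if st[i,4]>4:
        p=onz(c,*ce[i],.055);print(st[i,4],ce[i].round(1),p.round(4),'yaw',np.degrees(np.arctan2(p[1]-.135,p[0]-.520)).round(1))
mm=np.abs(uv-uv[(rr<.04)].mean(0)).max(1)
cx,cy=uv[rr<.04].mean(0).astype(int);cv2.imwrite('pics/w2c.png',cv2.resize(c['image'][max(cy-60,0):cy+60,cx-60:cx+60,::-1],None,fx=5,fy=5,interpolation=cv2.INTER_CUBIC));print(cx,cy)
E
```

```text
9.7 [0.51998924 0.13434231 0.26087355] baryaw 30.88833966620433 torque [ 0.00232066  0.0050285  -0.01978574] F [-0.69836344  0.3036862  -0.70419711] 1.8328178768659593 0.05268048555450643
560 [0.51912974 0.13424636 0.10409362] ((520.1572875976562, 134.5228271484375), (45.652042388916016, 9.55975341796875), 31.184524536132812)
bar pca yaw 31.36009484280954
plate 2190 ((520.460693359375, 134.8871307373047), (83.97603607177734, 100.23486328125), 76.14420318603516)
16 [276.4 170.9] [0.4952 0.1183 0.055 ] yaw -146.1
20 [278.  176.2] [0.4989 0.1224 0.055 ] yaw -149.1
20 [260.7 183.4] [0.5143 0.1112 0.055 ] yaw -103.4
20 [295.  183.5] [0.4965 0.1412 0.055 ] yaw 165.3
19 [254.  200.1] [0.5331 0.1141 0.055 ] yaw -58.0
20 [302.3 199.9] [0.5073 0.1568 0.055 ] yaw 120.3
5 [250.6 207. ] [0.5414 0.1147 0.055 ] yaw -43.5
6 [304.3 207.8] [0.5134 0.1632 0.055 ] yaw 103.1
76 [262.9 217.9] [0.5451 0.1317 0.055 ] yaw -7.5
34 [294.5 216. ] [0.5263 0.1591 0.055 ] yaw 75.4
9 [285.7 224.7] [0.5393 0.1562 0.055 ] yaw 47.7
281 337
```

View pics/w2c.png

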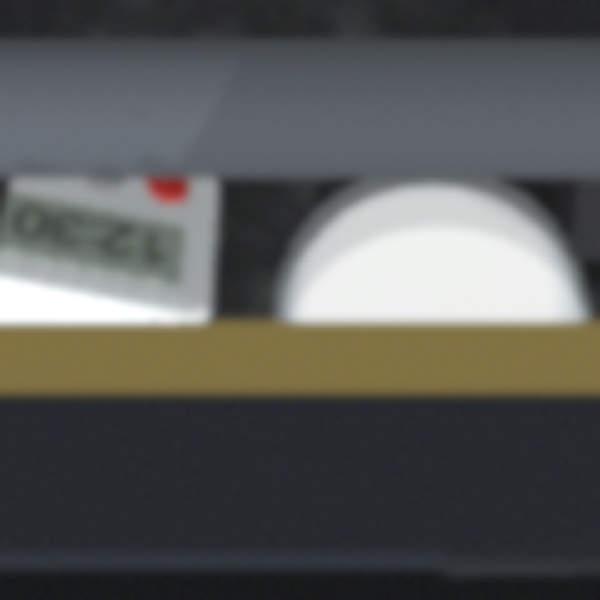

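The crop missed the valve: it shows only the gripper rod, a timer and a bottle. The measured numbers settle it, though. The bar yaw is 31.2° and the plate yaw -13.9°, with the disc marks averaging -14.1°. That puts the bar 45.1° off its stop, released, with the gripper 120 mm clear above.

```bash
python3 -c "
from bench import bot
print(bot.job_done())"
```

```text
the job is handed in; nothing more can be done
None
```

The bar-handled valve was screwed in to its stop, backed off about 45° (45.1° measured by camera) and released; the arm never went near the round-knob valve, and the job was handed in at about 10 s.

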